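Block a loose tile in its transit tray

ROBOT

A 6-joint arm with a two-finger parallel gripper is mounted at the origin on the work surface; the furniture and walls round the work are solid. World frame = base frame: x ahead of the robot, y to its left, z up, the work surface at z = 0. Lengths are in mm, angles in rad, forces in N, time in s.
With the tool pointing down it reaches from about 300 to 775 mm from the base axis. Payload 14.6 kg.
Tool frame: the origin (TCP) lies on the centre line of the jaws, within the pads' length; the fingertips stand 19 mm ahead of it and the grasp point (between the pads) is the TCP (bot.tip_reach is the distance from the TCP to the fingertips, in mm); y points along the fingers, x is the direction in which the jaws open and shut, and the axes are right-handed (so a half turn about y gives the same grasp; the last joint's range is limited). The gripper opens to 85 mm and grips with 20 to 120 N. Pads are 22 mm wide; open, the fingers measure 114 mm over their backs; the gripper's body (76 mm by 85 mm) begins 54 mm behind the grasp point. The pads swing forward as they close: fully open they stand 13 mm farther back than shut.
Start: joints at [-1.177, 0.3, 1.521, -0, 1.321, -0.067], TCP at [244.558, -492.627, 250.281] pointing down, gripper open.
Joint ranges: [-3.03, 3.03], [-0.79, 2.21], [0.23, 2.52], [-1.04, 4.18], [0, 3.07], [-2.55, 2.55]. Speed limits (rad/s): [2.22, 2.22, 2.57, 3.14, 3.14, 3.14].

INTERFACE

Orientations are given as a unit quaternion [w, x, y, z].
In Python, from rig import bot gives the robot as it stands. Calls block until the motion is done:
- bot.move_to(position, orientation): joint-space move of the TCP to a pose.
- bot.servo_line(position, attitude=None, speed=150, until_force=None): straight line of the TCP; attitude=None keeps the orientation; speed is the mean speed in mm/s. With until_force (N) it stops when the force on the tool has changed by that much, and returns True; else False.
- bot.move_joints(angles): joint-space move.
- bot.move_gripper(opening, grip_force=None): finger opening in mm; grip_force is the grip in N (None keeps the last); returns when the fingers have stopped.
- bot.dwell(seconds).
- bot.ik(position, orientation): joint angles nearest the present ones, or None.
- bot.read_state(): the state.
- bot.read_camera(name): name is "scene" or "top"; returns a dict with "image" (384x512x3 uint8, blue, green, red), "depth" (384x512 float32, mm along the optical axis (not along the pixel's ray), 0 where there is no reading), "fovy" (degrees; the focal length in pixels is half the picture's height over the tangent of half this angle, whatever the lens; pixels are square), "cx", "cy" (the principal point, pixels), "eye" and "attitude" of the camera in the world. Camera axes: x right, y down, z forward; pixel columns grow to the right and rows downward; lengths in mm; the calibration is good to about 2 mm. A picture is of the moment at which its call begins.
A pose or a line that the arm cannot do raises bot.MotionError and nothing moves.
- bot.finish_job(): hands the job in, once; it reports no verdict.
The state is a dict: "clock": time; "joint_positions": joint angles; "qvel": joint speeds; "effort": joint torques, N m; "ee_pos": TCP position; "tool_rot": TCP orientation; "ft_force": force on the tool from outside, world axes, zero at the start; "moment": the same for the moment, N m; "grip_width": finger opening in mm.
Only numpy, scipy, OpenCV 4.12 (cv2) and the standard library are available. Lean on these libraries where they do the work, as an engineer would, in place of code of your own. Each camera call takes 0.05 s, during which the arm holds its last target.

TASK

Two old tiles lie in a transit tray, and one of them has too much room in its bay. Stand the white foam spacer upright on the bay's floor in front of the tile whose gap is wide enough for it, then push that bay's sliding wedge by its knob along its slanted rail (to the left and away) until the spacer presses the tile flush against the padded fence at the back. Press firmly but not hard, leave the other tile and its wedge alone, and finish while still holding the wedge tight, so that a colleague can tighten the locking screw.

Things in the scene. Friction and masses are not known exactly. Their poses are not given: they have to be found in the camera images.
- tray: fixed plywood transit tray, 200 (x) x 270 (y) mm, walls and the divider between its two bays 10 mm thick; walls and rails end 26 mm above the table. Origin on the table under it; x points away from the robot to the fence, y left along the fence, z up. At the front of each bay a dark wooden wedge with a black knob (top of the wood at 26 mm) slides along a slanted rail
- fence: the black padded fence at the back of the tray, along both bays, 32 mm high above the table; fixed to the tray, same origin and axes as the tray; its face looks to the wedges and lies at x = +90 mm
- wedge_left (a joint): travel of the left bay's wedge (m): 0 open, at most 0.055. It slides along the tray's direction (0.41, 0.91, 0): per 10 mm of travel 9.1 mm to the left, while its slippery white plastic face advances 4.1 mm towards the fence. Behind small tile and spacer it comes tight at about 0.049. A light spring (1.5 N open, 2.6 N at the end) slides it back when let go
- wedge_right (a joint): the same for the right bay's wedge
- knob_left (a point): middle of the black upright round knob on the left bay's wedge, at the height to grip: 16 mm diameter, from 26 to 64 mm above the table, this point at 50 mm; with the wedge open it stands 27 mm in front of the wedge's face and 46 mm right of the bay's middle. It moves with the wedge; x and y axes as the tray's
- knob_right (a point): the same on the right bay's wedge
- small_tile_centre (a point): centre of the white tile with blue ornament, 88 (x) x 90 (y) x 18 mm, about 0.24 kg, lying loose in one of the two bays (either one); top 26 mm above the table, axes nearly the tray's
- large_tile_centre (a point): centre of the red-brown tile with inlaid pattern, 112 (x) x 106 (y) x 18 mm, lying in the other bay; it leaves no more than 14 mm in front of it
- spacer_centre (a point): centre of the white foam spacer that stands upright on the table beside the tray: 18 mm thick (its x), 70 mm long (its y), 58 mm tall (z), about 30 g; pinch it across its thickness near its top, as only its top 40 mm stands above the tile once it is on the bay's floor
- bay_left (a point): middle of the floor of the left bay, 8 mm above the table; axes as the tray's. The bay is 120 mm wide in y and 126 mm deep in x, from the open wedge's face (63 mm nearer than this point) to the fence (63 mm beyond it). The open wedge's face is 56 mm long, from 58 to 2 mm right of this point. A brass screw head on the rail (45 mm left, 78 mm nearer) tops out at 35 mm
- bay_right (a point): middle of the floor of the right bay, 8 mm above the table; axes as the tray's. The bay is 120 mm wide in y and 126 mm deep in x, from the open wedge's face (63 mm nearer than this point) to the fence (63 mm beyond it). The open wedge's face is 56 mm long, from 58 to 2 mm right of this point. A brass screw head on the rail (45 mm left, 78 mm nearer) tops out at 35 mm
Things that resemble listed ones, but are neither listed nor needed, are in the scene too. What is shaped like the part that bears small_tile_centre but purple is not meant.

How it is judged (in metres and radians):
On the way:
1. the spacer stands on the bay's floor in the gap between the small tile and the wedge side, while the wedge does not yet press (z of spacer_centre in the frame of tray below 0.041 m and angle between spacer_centre's own z axis and vertical below 0.15 rad and x of spacer_centre in the frame of small_tile_centre between -0.075 and -0.05 m and y of spacer_centre in the frame of small_tile_centre between -0.04 and 0.04 m and value of joint each of wedge_left, wedge_right below 0.02 m), for 0.2 s.
At the end, for the whole second after the job is handed in: robot still pushes the small tile's wedge (over 1 N, wedge over 35 mm in); spacer upright on the bay floor (4 mm), against the tile (3 mm, within 40 mm of its middle); small tile flush with the fence (2.5 mm, 0.05 rad), pressed by over 1.5 N; large tile within 10 mm of its start (x of small_tile_centre in the frame of tray above 0.0435 m and angle between the x axis of small_tile_centre and the x axis of tray, either way round below 0.05 rad and angle between small_tile_centre's own z axis and vertical below 0.05 rad and contact force between small_tile and fence above 1.5 N and z of spacer_centre in the frame of tray below 0.041 m and angle between spacer_centre's own z axis and vertical below 0.1 rad and x of spacer_centre in the frame of small_tile_centre above -0.056 m and y of spacer_centre in the frame of small_tile_centre between -0.04 and 0.04 m and ((y of small_tile_centre in the frame of tray above 0 m and value of joint wedge_left above 0.035 m and contact force between any of the fingers, the arm and wedge_left above 1 N) or (y of small_tile_centre in the frame of tray below 0 m and value of joint wedge_right above 0.035 m and contact force between any of the fingers, the arm and wedge_right above 1 N)) and distance of large_tile_centre from where it was at the start of the episode below 0.01 m); the arm keeps its last pose, push and grip.
It fails at once if the large tile is shoved about by more than 10 mm (distance of large_tile_centre from where it was at the start of the episode above 0.01 m).
It fails at once if the wedge of the large tile's bay is pushed in ((y of large_tile_centre in the frame of tray above 0 m and value of joint wedge_left above 0.01 m) or (y of large_tile_centre in the frame of tray below 0 m and value of joint wedge_right above 0.01 m)).
It fails at once if the small tile is pressed against the fence with more than 80 N (contact force between small_tile and fence above 80 N).
It also fails if it takes over 48 s, if anything falls off the work surface, if the arm or the gripper's body presses on something with over 40 N, if the wrist force passes 120 N, or if a joint passes its speed limit or range.

## Working session

There is one attempt and no reset: what is moved stays moved. The work goes in short steps, each a Python script; the robot and the scene stay as the last script left them, time stands still between calls to the robot, and variables do not carry over. Pictures are saved under pics/ and viewed, and the job is handed in when it is done.

```bash
ls; mkdir -p pics
python3 - <<'E'
from rig import bot
import cv2,pickle
s=bot.read_state();print({k:s[k] for k in('clock','ee_pos','tool_rot','ft_force','grip_width')},bot.tip_reach)
for n in('top','scene'):
    c=bot.read_camera(n);pickle.dump(c,open(n+'0.pkl','wb'));cv2.imwrite(f'pics/{n}0.png',c['image']);print(n,c['fovy'],c['cx'],c['cy'],c['eye'],c['attitude'])
E
```

```text
pics
{'clock': 0.0, 'ee_pos': array([ 244.49265724, -492.42196026,  249.69267706]), 'tool_rot': array([ 0.6012351 , -0.60072053,  0.37294219, -0.37224365]), 'ft_force': array([-0.17615553, -0.71466919, -0.52810524]), 'grip_width': 85.20708442829091} 19.0
top 46.973947222469604 248.4880872185695 196.033855292985 [ 400.1337165   -80.01375805 1131.30657729] [ 0.03421163 -0.70557056  0.70749351 -0.02127616]
scene 42.81730231699469 254.1437362557216 189.7645987388384 [-440.02491779 -520.29185579  502.07905723] [-0.46858145  0.70502249 -0.45018068  0.28409868]
```

View pics/top0.png

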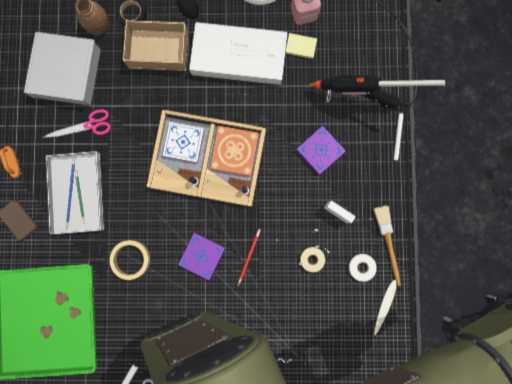

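View pics/scene0.png

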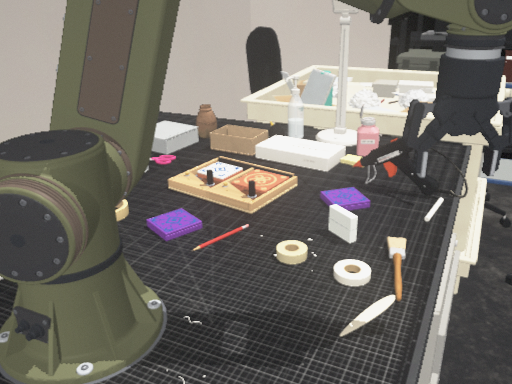

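The top view shows the small white and blue tile in the left bay (183,142) and the red-brown tile in the right bay (236,150). The upright spacer is at (340,212). Purple tiles at (321,150) and (202,257) are decoys. I'll look at enlarged crops next.

```bash
cat > h.py <<'E'
import numpy as np,cv2,pickle
from scipy.spatial.transform import Rotation as R
def cam(c):
    f=c['image'].shape[0]/2/np.tan(np.radians(c['fovy'])/2)
    q=np.array(c['attitude']);return f,R.from_quat(q[[1,2,3,0]]).as_matrix(),np.array(c['eye'])
def ray(c,u,v,z):
    f,M,e=cam(c);d=M@np.array([(u-c['cx'])/f,(v-c['cy'])/f,1]);return e+d*(z-e[2])/d[2]
def proj(c,p):
    f,M,e=cam(c);q=M.T@(np.array(p)-e);return np.array([c['cx']+f*q[0]/q[2],c['cy']+f*q[1]/q[2]])
def load(n):return pickle.load(open(n,'rb'))
def crop(c,x0,y0,w,h,k,fn,pts=()):
    im=cv2.resize(c['image'][y0:y0+h,x0:x0+w],None,fx=k,fy=k,interpolation=cv2.INTER_CUBIC)
    for p in pts:
        u=proj(c,p);cv2.circle(im,(int((u[0]-x0+.5)*k),int((u[1]-y0+.5)*k)),2,(0,255,0),-1)
    cv2.imwrite(fn,im)
def mcomp(c,m):
    n,l,s,ce=cv2.connectedComponentsWithStats(m.astype(np.uint8));return [(s[i].tolist(),ce[i].round(2).tolist()) for i in range(1,n) if s[i][4]>15],l
E
python3 - <<'E'
from h import *
t=load('top0.pkl');s=load('scene0.pkl')
crop(t,140,100,135,110,5,'pics/traytop.png')
crop(s,160,145,145,70,5,'pics/trayscene.png')
crop(t,315,190,50,40,8,'pics/sptop.png');crop(s,315,195,55,55,8,'pics/spsc.png')
for c,(x,y) in((t,(340,212)),(t,(330,205)),(t,(183,142)),(t,(236,150)),(t,(245,192))):
    d=c['depth'][y,x];f,M,e=cam(c);print(x,y,(e+M@np.array([(x-c['cx'])/f,(y-c['cy'])/f,1])*d).round(1))
E
```

```text
340 212 [ 444.9 -281.4   60.9]
330 205 [ 462.2 -258.2   57.1]
183 142 [625.1 106.   27.7]
236 150 [604.2 -28.5  25.8]
245 192 [494.  -52.1  63.8]
```

View pics/traytop.png

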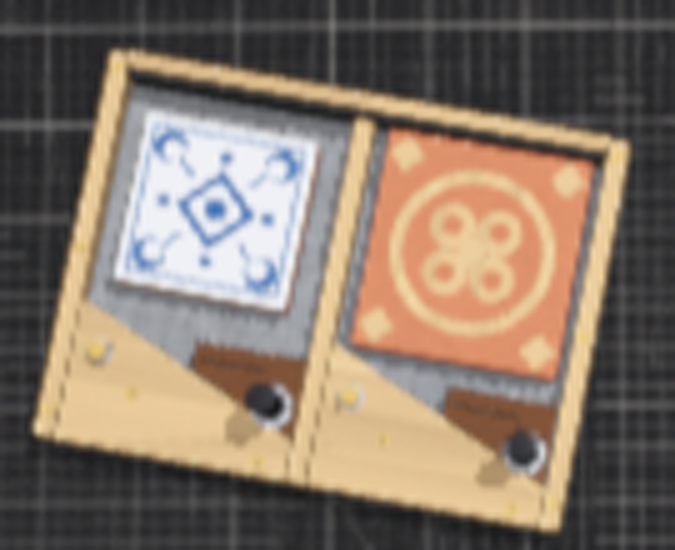

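View pics/sptop.png

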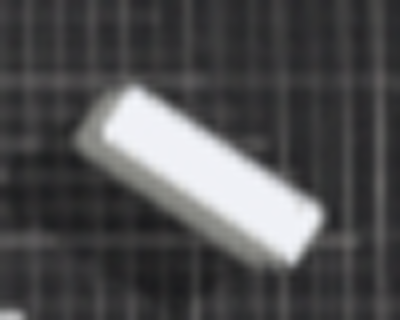

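View pics/trayscene.png

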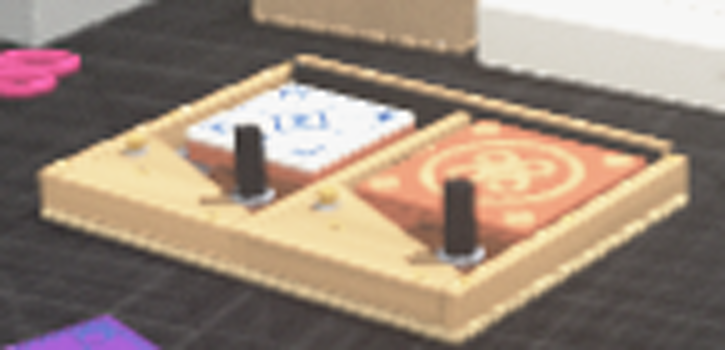

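View pics/spsc.png

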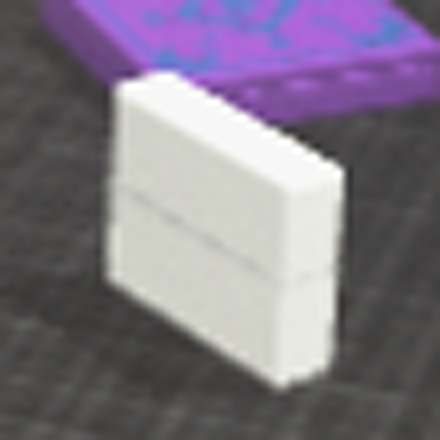

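Run:
```python
from h import *
t=load('top0.pkl');im=t['image'];hsv=cv2.cvtColor(im,cv2.COLOR_BGR2HSV)
def rect(mask,z,name,box):
    x0,y0,x1,y1=box;m=np.zeros(mask.shape,np.uint8);m[y0:y1,x0:x1]=mask[y0:y1,x0:x1]
    # upscale for subpixel
    cs,_=cv2.findContours(m,cv2.RETR_EXTERNAL,cv2.CHAIN_APPROX_NONE);c=max(cs,key=cv2.contourArea)
    P=np.array([ray(t,u,v,z)[:2] for u,v in c[:,0].astype(float)],np.float32)
    r=cv2.minAreaRect(P);print(name,np.round(r[0],1),np.round(r[1],1),'+~2.5',round(r[2],2));print(cv2.boxPoints(r).round(1).tolist());return r
H,S,V=[hsv[...,i].astype(int) for i in range(3)]
rect((((H>8)&(H<30)&(S>60)&(V>120))).astype(np.uint8),26,'tray',(140,100,275,215))
g=cv2.resize(im[100:210,140:275],None,fx=4,fy=4,interpolation=cv2.INTER_CUBIC)
# subpixel rects
def rect4(z,name,box,fn):
    x0,y0,x1,y1=box;g=cv2.resize(im[y0:y1,x0:x1],None,fx=4,fy=4,interpolation=cv2.INTER_CUBIC)
    m=fn(g).astype(np.uint8);m=cv2.morphologyEx(m,cv2.MORPH_CLOSE,np.ones((9,9)))
    cs,_=cv2.findContours(m,cv2.RETR_EXTERNAL,cv2.CHAIN_APPROX_NONE);c=cv2.convexHull(max(cs,key=cv2.contourArea))
    P=np.array([ray(t,(u+.5)/4-.5+x0,(v+.5)/4-.5+y0,z)[:2] for u,v in c[:,0].astype(float)],np.float32)
    r=cv2.minAreaRect(P);print(name,np.round(r[0],1),np.round(r[1],1),round(r[2],2),cv2.boxPoints(r).round(1).tolist())
def wood(g):
    h=cv2.cvtColor(g,cv2.COLOR_BGR2HSV).astype(int);return (h[...,0]>8)&(h[...,0]<30)&(h[...,1]>60)&(h[...,2]>130)
rect4(26,'tray4',(140,100,275,215),wood)
def bt(g):
    return (g[...,0]>165)  # white or blue
rect4(26,'small',(160,118,206,165),bt)
def or_(g):
    h=cv2.cvtColor(g,cv2.COLOR_BGR2HSV).astype(int);return (h[...,0]<15)&(h[...,1]>90)&(h[...,2]>150)
rect4(26,'large',(208,124,262,178),or_)
rect4(58,'spacer',(315,190,365,230),lambda g:g.min(2)>200)
rect4(58,'spacer180',(315,190,365,230),lambda g:g.min(2)>180)
# knobs: dark top near z=64
for b in((188,174,200,188),(240,185,250,197)):
    x0,y0,x1,y1=b;g=cv2.resize(im[y0:y1,x0:x1],None,fx=4,fy=4,interpolation=cv2.INTER_CUBIC);m=(g.max(2)<75)
    r,l=mcomp(t,m);
    for s,c in r:
        u,v=(c[0]+.5)/4-.5+x0,(c[1]+.5)/4-.5+y0;print('knob',u,v,s[4],ray(t,u,v,64).round(1),ray(t,u,v,50).round(1))
```

```text
tray [586.8  47.3] [271.7 203.9] +~2.5 79.36
[[461.5, -67.4000015258789], [661.9000244140625, -105.0999984741211], [712.0999755859375, 162.0], [511.70001220703125, 199.60000610351562]]
tray4 [586.8  47.3] [272.  204.6] 79.38 [[461.20001220703125, -67.5], [662.2999877929688, -105.30000305175781], [712.4000244140625, 162.10000610351562], [511.29998779296875, 199.8000030517578]]
small [623.8 104.8] [117.9 104.4] 83.79 [[565.5999755859375, 51.900001525878906], [669.2999877929688, 40.599998474121094], [682.0999755859375, 157.8000030517578], [578.2999877929688, 169.10000610351562]]
large [603.3 -23.6] [106.1 113.2] 79.71 [[538.0999755859375, -65.69999694824219], [649.4000244140625, -85.9000015258789], [668.4000244140625, 18.5], [557.0999755859375, 38.79999923706055]]
spacer [ 446.9 -284.2] [68.9 17.4] 56.27 [[420.5, -308.1000061035156], [435.0, -317.70001220703125], [473.20001220703125, -260.3999938964844], [458.79998779296875, -250.6999969482422]]
spacer180 [ 446.9 -284. ] [70.2 18.5] 56.03 [[419.6000061035156, -308.0], [434.8999938964844, -318.29998779296875], [474.1000061035156, -260.1000061035156], [458.79998779296875, -249.6999969482422]]
knob 192.255 179.8025 488 [524.3  76.4  64. ] [525.9  78.4  50. ]
knob 243.7725 189.33 338 [500.5 -49.1  64. ] [501.8 -48.7  50. ]
```

```bash
cat >> h.py <<'E'
C=np.array([588.8,46.9]);A=np.radians(-10.65)
def T(x,y,z):return np.array([C[0]+x*np.cos(A)-y*np.sin(A),C[1]+x*np.sin(A)+y*np.cos(A),z])
E
python3 - <<'E'
from h import *
t=load('top0.pkl');s=load('scene0.pkl')
pts=[T(x,y,26) for x in(-100,100) for y in(-135,135)]+[T(x,y,z) for (x,y) in((-63,19),(-63,-111)) for z in(26,64)]+[T(-36,7,26),T(-36,63,26),T(-36,-67,26)]
pts+=[T(27-78,65+45,35)]+[T(90,y,32) for y in (-125,125)]
crop(t,140,100,135,110,6,'pics/ovt.png',pts);crop(s,160,145,145,70,5,'pics/ovs.png',pts)
f,M,e=cam(t);D=t['depth']
v,u=np.mgrid[100:215,140:275];d=D[100:215,140:275]
P=(e+np.stack([(u-t['cx'])/f*d,(v-t['cy'])/f*d,d],-1)@M.T)
for b in((188,172,202,190),(238,182,253,199)):
    Q=P[b[1]-100:b[3]-100,b[0]-140:b[2]-140];k=Q[...,2]>57;print(k.sum(),Q[k].mean(0).round(1))
E
```

```text
33 [524.7  78.2  63.2]
35 [494.9 -51.2 123.5]
```

View pics/ovt.png

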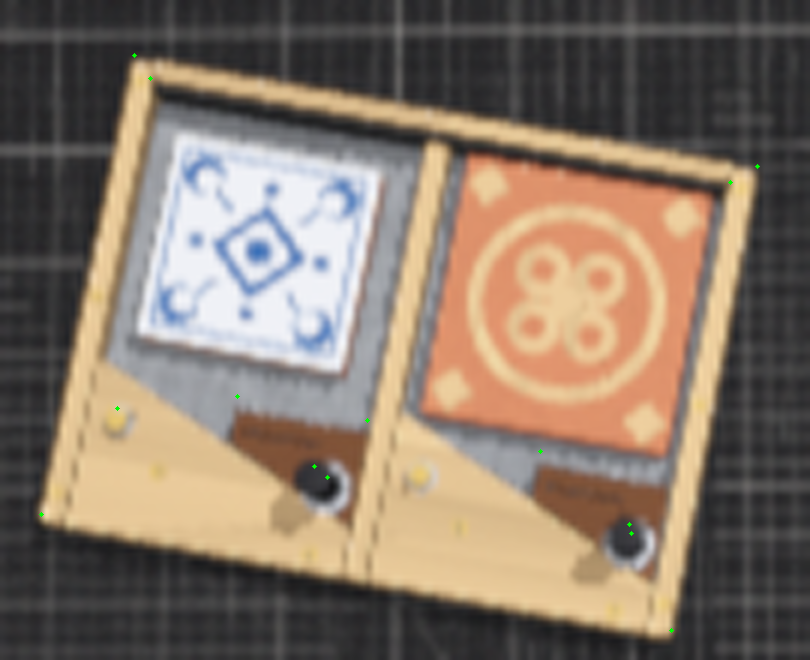

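View pics/ovs.png

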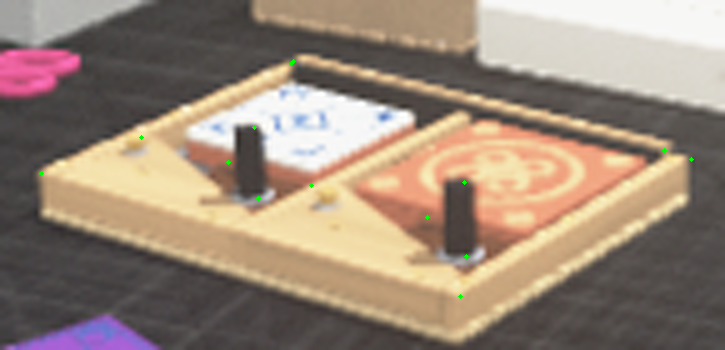

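Run:
```python
from h import *
import h
h.C[:]=[585.5,47.6]
t=load('top0.pkl');s=load('scene0.pkl')
def px(a,b):return (a+.5)/6-.5+140,(b+.5)/6-.5+100
def inv(p):
    d=p[:2]-h.C;return np.array([d[0]*np.cos(A)+d[1]*np.sin(A),-d[0]*np.sin(A)+d[1]*np.cos(A)]).round(1)
for n,z,l in(('tile TL TR BR BL',26,((178,133),(383,170),(345,375),(137,337))),('wedge face',26,((238,410),(365,434))),('divider front end,back end',26,((355,575),(437,145))),('rail line',26,((105,360),(228,440))),('corner TL TR BR BL',26,((135,60),(757,172),(671,637),(42,518))),('knob tops',64,((321,479),(629,537))),('screw',35,((118,418),)) ,('fence bottom edge',8,((158,120),))):
    print(n,[inv(ray(t,*px(*q),z)).tolist() for q in l])
def tri(p,q):
    A_=[];b=[]
    for c,(u,v) in((t,p),(s,q)):
        f,M,e=cam(c);d=M@np.array([(u-c['cx'])/f,(v-c['cy'])/f,1]);d/=np.linalg.norm(d);N=np.eye(3)-np.outer(d,d);A_.append(N);b.append(N@e)
    x=np.linalg.lstsq(np.vstack(A_),np.concatenate(b),rcond=None)[0];return x.round(1),[ (proj(t,x)-p).round(1),(proj(s,x)-q).round(1)]
sx=lambda a,b:((a+.5)/5-.5+160,(b+.5)/5-.5+145)
print(tri(px(321,479),sx(247,126)),tri(px(629,537),sx(459,180)))
# spacer top
print(tri(((200+.5)/8-.5+315+1,(176+.5)/8-.5+190),((230+.5)/8-.5+315,(130+.5)/8-.5+195)))
for q in((108,137),(135,88),(322,212),(293,265)): print(ray(t,(q[0]+.5)/8-.5+315,(q[1]+.5)/8-.5+190,58).round(1))
```

```text
tile TL TR BR BL [[73.4, 109.9], [73.3, 20.8], [-15.7, 19.9], [-15.7, 109.7]]
wedge face [[-38.5, 61.5], [-38.8, 6.8]]
divider front end,back end [[-98.0, -0.5], [88.0, 0.3]]
rail line [[-27.7, 121.1], [-51.7, 63.2]]
corner TL TR BR BL [[101.2, 134.2], [100.8, -135.3], [-99.5, -135.5], [-98.3, 134.0]]
knob tops [[-64.2, 15.2], [-64.8, -112.2]]
screw [[-51.8, 108.6]]
fence bottom edge [[81.3, 123.9]]
(array([524. ,  75.3,  67.1]), [array([-0.6,  0.3]), array([0.7, 0. ])]) (array([500.7, -50.7,  67.4]), [array([-0.,  0.]), array([ 0., -0.])])
(array([ 446.5, -284.5,   58.4]), [array([ 0.5, -0.2]), array([-0.6,  0.1])])
[ 458.  -253.3   58. ]
[ 472.9 -261.8   58. ]
[ 435.1 -317.5   58. ]
[ 419.2 -308.4   58. ]
```

Two 9-pixel views agree: the tray centre is about (585.5, 47.6) with yaw -10.65°. The small tile's front gap is about 21–23 mm for the 18 mm spacer. That is tight against the 2 mm calibration, so I'll first drag the small tile about 9 mm toward the fence with the closed fingertips on top of it. That leaves room for the spacer.

```bash
sed -i 's/588.8,46.9/585.5,47.6/' h.py
cat >> h.py <<'E'
def Q(phi):
    a,b=np.cos(phi),np.sin(phi);m=np.array([[a,0,-b],[b,0,a],[0,-1,0]]);q=R.from_matrix(m).as_quat();return q[[3,0,1,2]]
def inv(p):
    d=np.array(p)[:2]-C;return np.array([d[0]*np.cos(A)+d[1]*np.sin(A),-d[0]*np.sin(A)+d[1]*np.cos(A)])
def show(bot,*k):
    s=bot.read_state();print(round(s['clock'],2),np.round(s['ee_pos'],1),np.round(s['ft_force'],1),round(s['grip_width'],1),*k,flush=True);return s
E
python3 - <<'E'
from h import *
from rig import bot
for phi in(A,A+np.pi,np.radians(-33.8),np.radians(-33.8)+np.pi,A+np.pi/2,A-np.pi/2):
    for p in (T(27,65,80),np.array([446.9,-284.2,44]),T(-45,60,56)):
        q=bot.ik(p,Q(phi));print(round(np.degrees(phi)),None if q is None else np.round(q,2))
E
```

```text
-11 [ 0.11  0.66  1.41 -0.    1.07  0.3 ]
-11 [-0.64  0.52  1.75 -0.    0.87 -0.45]
-11 [ 0.14  0.56  1.64 -0.    0.94  0.33]
169 None
169 None
169 None
-34 [ 0.11  0.66  1.41 -0.    1.07  0.7 ]
-34 [-0.64  0.52  1.75 -0.    0.87 -0.05]
-34 [ 0.14  0.56  1.64 -0.    0.94  0.73]
146 [ 0.11  0.66  1.41 -0.    1.07 -2.44]
146 None
146 [ 0.14  0.56  1.64 -0.    0.94 -2.41]
79 [ 0.11  0.66  1.41 -0.    1.07 -1.27]
79 [-0.64  0.52  1.75 -0.    0.87 -2.02]
79 [ 0.14  0.56  1.64 -0.    0.94 -1.24]
-101 [ 0.11  0.66  1.41 -0.    1.07  1.87]
-101 [-0.64  0.52  1.75 -0.    0.87  1.12]
-101 [ 0.14  0.56  1.64 -0.    0.94  1.9 ]
```

Run:
```python
from h import *
from rig import bot
bot.move_gripper(0,30)
bot.move_to(T(22,65,90),Q(A));show(bot)
bot.servo_line(T(22,65,54),speed=100)
r=bot.servo_line(T(22,65,40),speed=15,until_force=5)
s=show(bot,r);z=s['ee_pos'][2]
if r:
    bot.servo_line(T(31.5,65,z-0.3),speed=20);show(bot)
bot.servo_line(T(31.5,65,150),speed=150)
bot.move_to([440,-250,180],Q(np.radians(-33.8)));bot.move_gripper(85)
show(bot)
t=bot.read_camera('top');pickle.dump(t,open('top1.pkl','wb'));crop(t,140,100,135,110,6,'pics/t1.png')
```

```text
3.43 [619.3 106.6  90.2] [-0.3 -0.2 -0.7] -0.3
4.58 [619.2 107.4  45.1] [-1.2 -0.4  6. ] -0.1 True
5.22 [628.5 105.8  45.1] [-2.2  0.9  5.3] 0.1
8.34 [ 440. -250.  180.] [ 0.5  0.  -0.1] 85.4
```

View pics/t1.png

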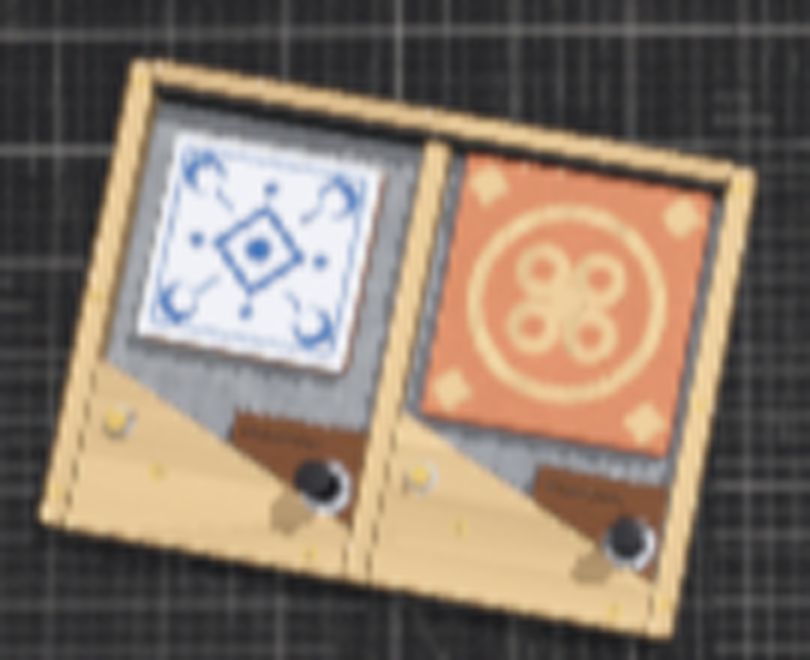

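The top-down friction drag slipped, and the tile's front edge stayed near (241,356) in the crop. Instead I'll open the gripper across the tray's front wall: one finger (about 14.5 mm thick) goes in the gap, the other outside the tray. Then I'll nudge the tile's front edge.

Run:
```python
from h import *
from rig import bot
y=66
bot.move_to(T(-75.8,y,85),Q(A));show(bot)
r=bot.servo_line(T(-75.8,y,20),speed=60,until_force=5);s=show(bot,r,'down')
if not r:
    r=bot.servo_line(T(-63,y,20),speed=25,until_force=12);s=show(bot,r,'push',inv(s['ee_pos']))
    bot.servo_line(T(-66.5,y,20),speed=40)
    p=T(-66.5,y,100)
else:
    p=np.array(s['ee_pos']);p[2]=100
bot.servo_line(p,speed=150);
bot.move_to([440,-280,120],Q(np.radians(-33.8)))
show(bot)
t=bot.read_camera('top');pickle.dump(t,open('top2.pkl','wb'));crop(t,140,100,135,110,6,'pics/t2.png')
```

```text
9.87 [523.5 125.6  85.3] [-0.3  0.1 -0.3] 84.6
11.1 [523.4 126.5  20.4] [-0.2  0.   0.2] 84.8 False down
11.76 [535.8 124.1  19.9] [0.  0.4 0.5] 84.8 False push [-75.598276    66.08082598]
14.22 [ 440.4 -279.3  119.8] [-0.3  0.3 -0.2] 85.0
```

View pics/t2.png

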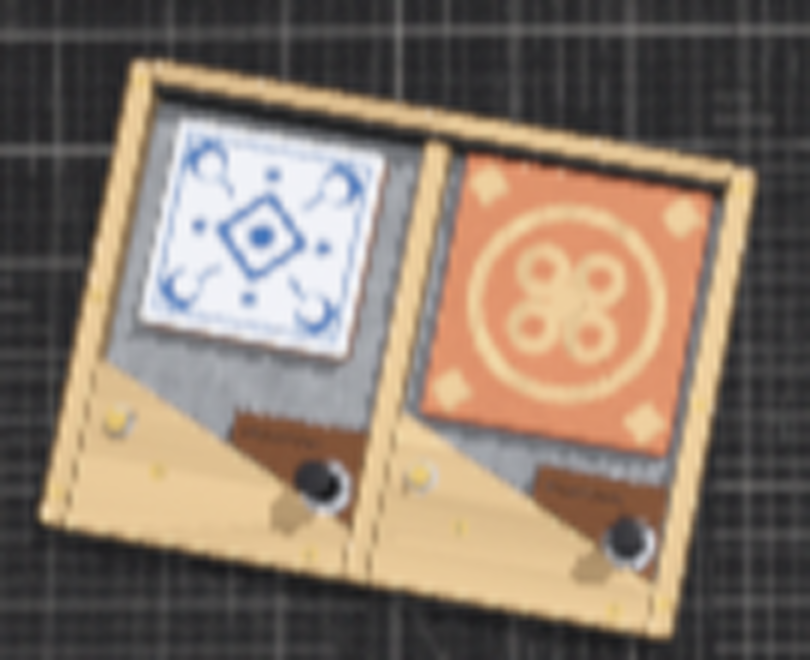

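The nudge moved the tile about 6 mm, leaving a gap of about 28 mm, and the large tile and wedges are unchanged. The spacer is next. The only upright white block is at top (340,212), size 70x18 at z=58, which matches the description; the box and the rolls don't.

Run:
```python
from h import *
from rig import bot
g=Q(np.radians(-33.8));sp=np.array([446.7,-284.3])
bot.move_to([*sp,110],g)
bot.servo_line([*sp,44],speed=120)
bot.move_gripper(0,25);show(bot)
bot.servo_line([*sp,140],speed=150);show(bot)
bot.move_to(T(-22.5,66,120),Q(A));show(bot)
t=bot.read_camera('top');crop(t,140,80,135,110,6,'pics/t3.png')
t=bot.read_camera('scene');crop(t,150,90,145,110,5,'pics/s3.png')
```

```text
15.84 [ 446.7 -284.3   44.1] [-1.7  0.1  1.1] 17.3
16.63 [ 446.4 -284.   139.1] [ 0.1  0.3 -0.5] 17.2
18.19 [575.7 115.6 120. ] [-0.5 -0.4 -0.2] 17.5
```

View pics/s3.png

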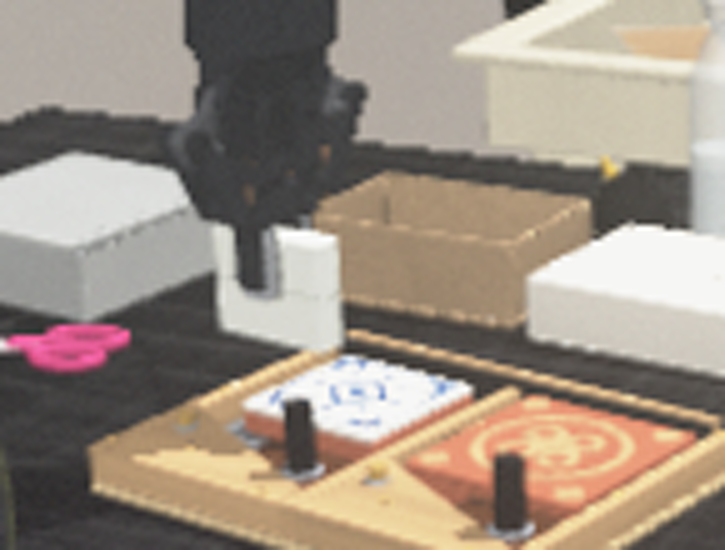

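The spacer is held upright over the gap, at (280,280) in the crop, with the fingers near its middle. Lowering it now.

Run:
```python
from h import *
from rig import bot
bot.servo_line(T(-22.5,66,74),speed=80)
r=bot.servo_line(T(-22.5,66,50.5),speed=20,until_force=4);s=show(bot,r,inv(bot.read_state()['ee_pos']))
if r and s['ee_pos'][2]<54.5:
    p=np.array(s['ee_pos']);
    bot.move_gripper(36);show(bot)
    p[2]=130;bot.servo_line(p,speed=120);show(bot)
    bot.move_to(T(-130,0,200),Q(A))
t=bot.read_camera('top');pickle.dump(t,open('top4.pkl','wb'));crop(t,140,100,135,110,6,'pics/t4.png')
c=bot.read_camera('scene');pickle.dump(c,open('sc4.pkl','wb'));crop(c,160,135,145,80,5,'pics/s4.png')
```

```text
20.02 [575.5 116.6  52.1] [-1.8  0.5  5.8] 17.4 True [-22.54373418  65.9796422 ]
20.34 [575.  116.5  51.3] [0.4 1.  0.5] 35.8
21.15 [575.2 116.6 129.3] [0.  1.2 0.1] 36.3
```

View pics/t4.png

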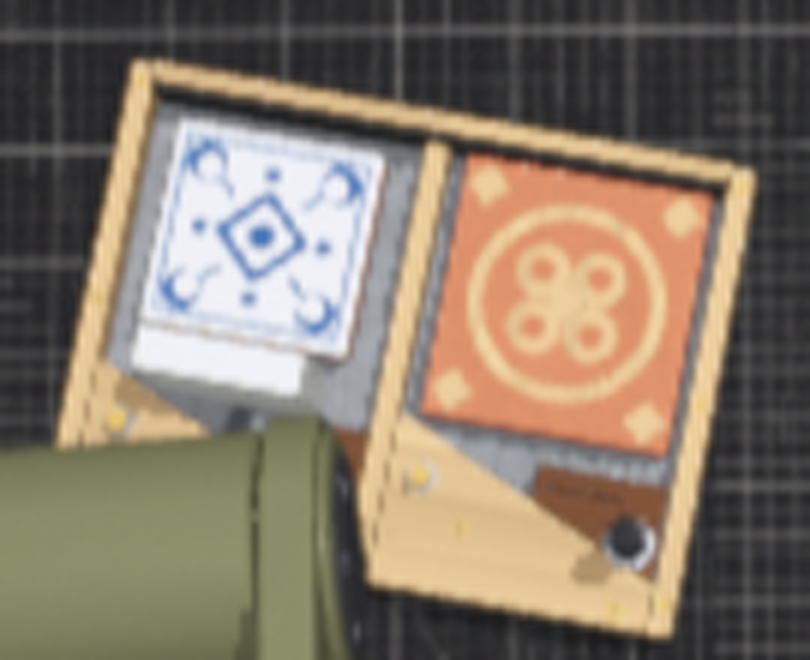

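View pics/s4.png

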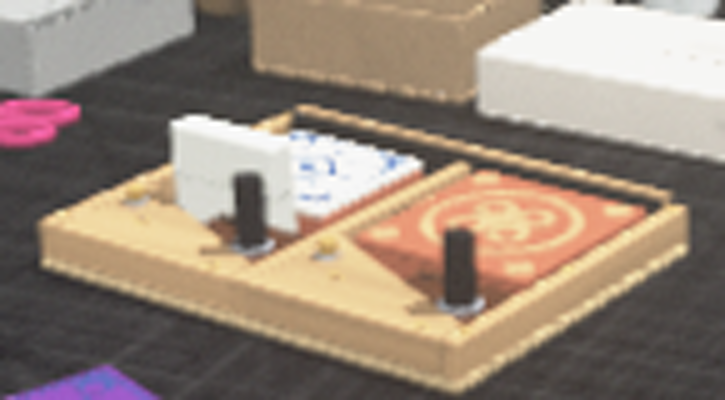

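The spacer stands upright on the floor in front of the small tile, with its top at about (218,356) in the crop. The TCP height at touchdown was 52.1 mm against an expected 52. Now I'll grip the knob and slide the wedge.

Run:
```python
from h import *
from rig import bot
k=np.array([-64.2,17.8]);q=Q(A+np.pi/2);d=np.array([.41,.91]);d/=np.linalg.norm(d)
P=lambda s,z=56:T(*(k+d*s),z)
bot.move_gripper(42)
bot.move_to(P(0,120),q)
r=bot.servo_line(P(0),speed=80,until_force=8);s=show(bot,r)
if not r:
    bot.move_gripper(0,40);show(bot)
    bot.servo_line(P(0),speed=20);show(bot)
    r=bot.servo_line(P(38),speed=35,until_force=18);s=show(bot,r,(inv(s['ee_pos'])-k)@d)
t=bot.read_camera('top');crop(t,140,100,135,110,6,'pics/t5.png')
c=bot.read_camera('scene');crop(c,160,135,145,80,5,'pics/s5.png')
```

```text
24.47 [526.   77.   56.5] [0.3 0.2 0.3] 42.1 False
24.82 [526.   77.4  56.6] [-1.   5.5  3.9] 15.0
25.07 [526.   77.4  56.6] [-0.9  6.   4.9] 14.6
26.3 [547.4 108.1  56.5] [-3.8  1.8  7.7] 14.4 False 0.19960236463680472
```

View pics/s5.png

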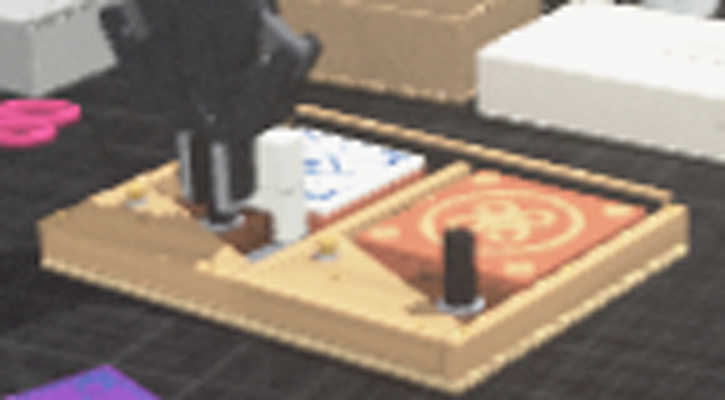

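View pics/t5.png

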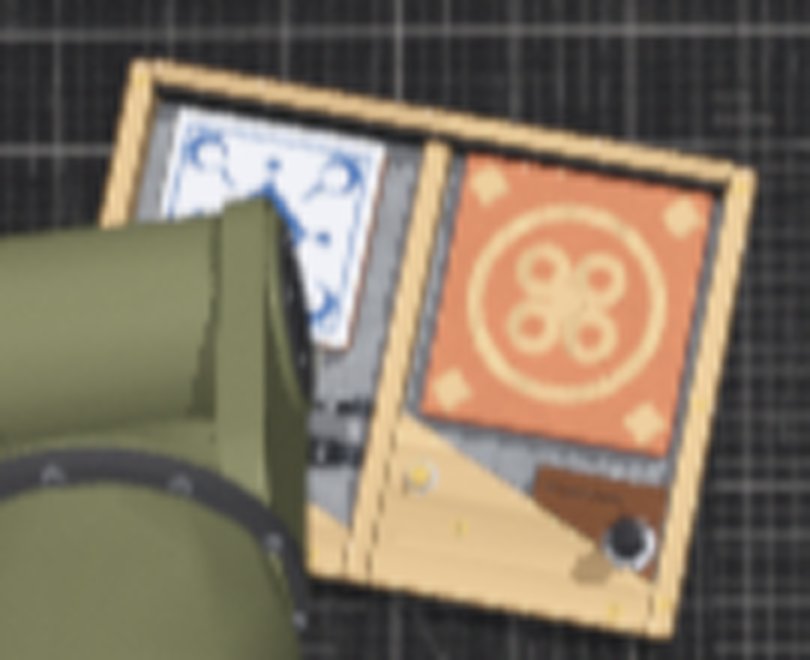

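The wedge has travelled about 38 mm with the spacer still upright at (280,185). The tile is moving squarely toward the fence. Now the slow final push.

Run:
```python
from h import *
from rig import bot
k=np.array([-64.2,17.8]);q=Q(A+np.pi/2);d=np.array([.41,.91]);d/=np.linalg.norm(d)
P=lambda s,z=56.3:T(*(k+d*s),z)
r=bot.servo_line(P(56),speed=7,until_force=12);s=show(bot,r)
print((inv(s['ee_pos'])-k)@d, (inv(s['ee_pos'])-k-d*((inv(s['ee_pos'])-k)@d)))
bot.dwell(0.3);s=show(bot);print((inv(s['ee_pos'])-k)@d)
t=bot.read_camera('top');crop(t,140,100,135,110,6,'pics/t6.png')
c=bot.read_camera('scene');crop(c,160,135,145,80,5,'pics/s6.png')
```

```text
28.09 [553.9 117.8  56.6] [-2.4 -2.4  7.2] 14.8 True
49.658151282786505 [-0.19703152  0.08877244]
28.39 [553.9 117.8  56.5] [-1.9 -2.3  6.9] 14.7
49.631750205681065
```

View pics/s6.png

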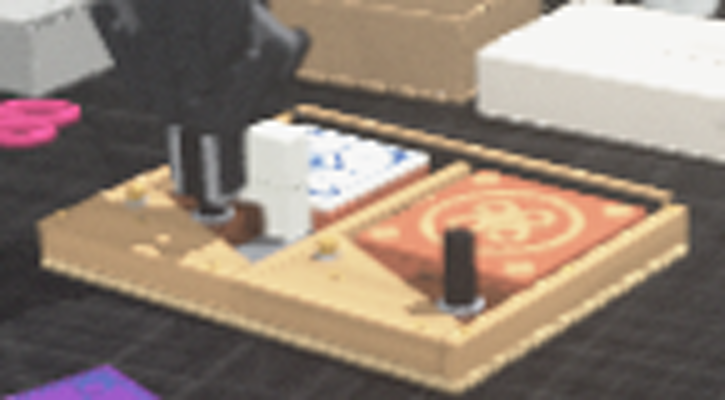

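View pics/t6.png

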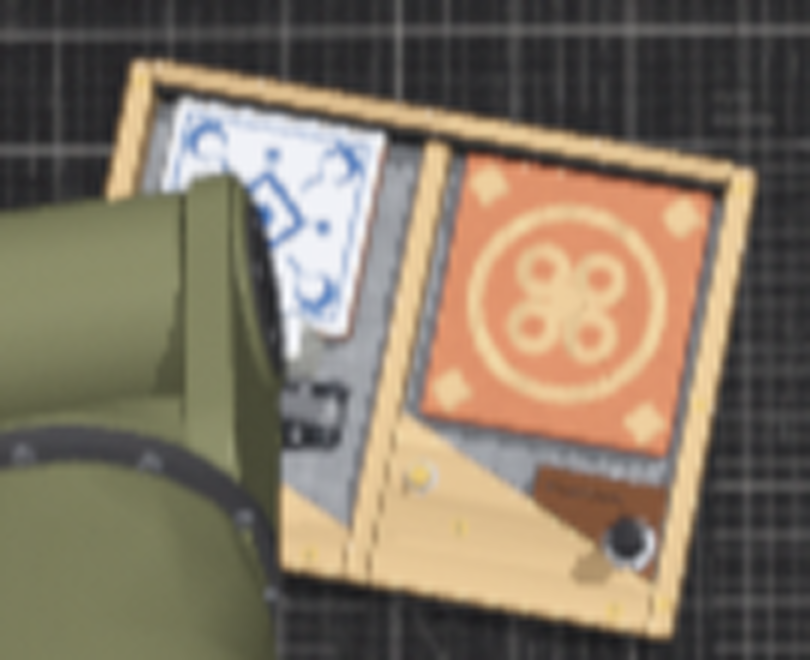

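The stop triggered at 49.6 mm of travel, but the settled push is only about 3 N, which is hardly above the spring. I'll tighten in small steps and read the force after each.

Run:
```python
from h import *
from rig import bot
d=np.array([.41,.91]);d/=np.linalg.norm(d);dw=np.array([np.cos(A)*d[0]-np.sin(A)*d[1],np.sin(A)*d[0]+np.cos(A)*d[1],0])
s=bot.read_state();p0=np.array(s['ee_pos'])
for i in range(1,11):
    bot.servo_line(p0+dw*0.6*i,speed=5);bot.dwell(.15);s=show(bot)
    F=-np.array(s['ft_force'])@dw;print(' push',round(F,1),'adv',round((np.array(s['ee_pos'])-p0)@dw,2))
    if F>11:break
```

```text
28.97 [554.  117.8  56.6] [-4.4 -3.3  4.2] 14.8
 push 5.3 adv 0.02
29.38 [554.1 118.   56.6] [-7.1 -6.7  6.5] 14.5
 push 9.6 adv 0.23
29.8 [554.1 118.2  56.6] [-10.   -9.1   8.1] 14.4
 push 13.2 adv 0.39
```

The push now rises to 13 N over only 0.4 mm of advance, so the wedge is tight. That puts at most about 26 N on the fence. One last look before handing in.

Run:
```python
from h import *
from rig import bot
bot.dwell(.5);show(bot)
t=bot.read_camera('top');c=bot.read_camera('scene');crop(c,190,145,65,50,10,'pics/s7.png')
crop(t,155,105,60,65,9,'pics/t7.png')
u=lambda a,b:((a+.5)/6-.5+140,(b+.5)/6-.5+100)
```

```text
30.3 [554.1 118.2  56.6] [-9.6 -9.2  9. ] 14.8
```

View pics/s7.png

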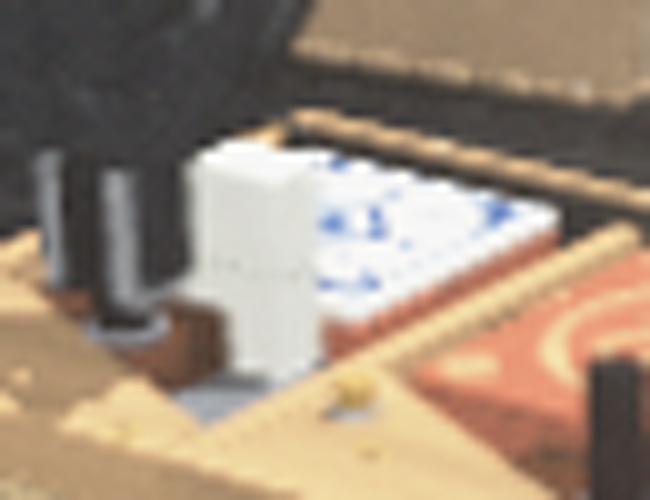

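View pics/t7.png

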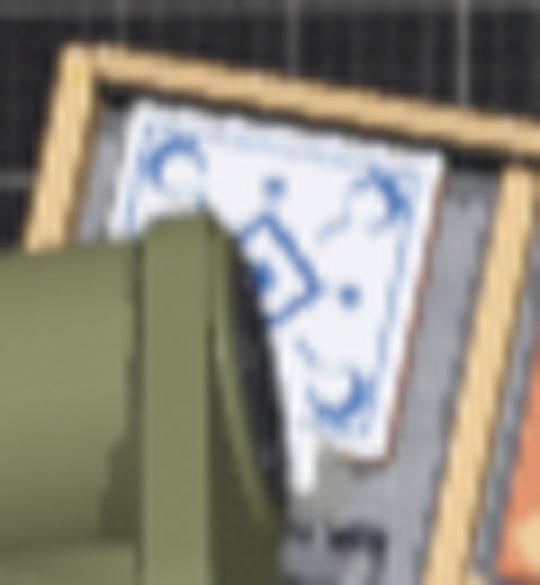

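The tile's back edge, (140,100) to (440,155) in the top crop, lies along the dark pad and parallel to it. The spacer is upright on the floor against the tile, and the push is steady. Handing in.

Run:
```python
from rig import bot
bot.finish_job()
```

```text
the job is handed in; nothing more can be done
```

I handed the job in at about 30.4 s of the 48 s allowed. The gripper was still holding the left bay's wedge tight by its knob. No verdict was reported.

**What I did**
- The small white and blue tile was in the left bay. Its gap was only about 22 mm for the 18 mm spacer, so I nudged the tile about 6 mm toward the fence with one open finger to make room.
- I stood the spacer upright on the bay floor in front of the tile. At touchdown the tool was at 52.1 mm, against an expected 52 mm.
- I gripped the knob and slid the wedge about 50 mm along its rail.

**Last checks**
- **Push:** it was steady at about 13 N along the rail and rose sharply over the last 0.4 mm, so the wedge is tight. I estimate at most about 26 N on the fence; I couldn't measure that directly.
- **Pictures:** the tile is flush and parallel with the pad, and the spacer is upright. The large tile and its wedge look unmoved.

**What went wrong or disagreed**
- My first try at moving the tile, dragging it from above, slipped and did nothing.
- The first force stop on the wedge left only about 3 N of push once settled, so I tightened in small steps afterwards.
- The camera measurements of the tray and knob disagreed by up to about 4 mm.
- At the end the arm hid part of the spacer and the small tile from the top camera.

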